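# Secure a tube rack on the shaker with a straightedge and a ratchet clamp

## Task

Secure the tube rack for shaking: lay the loose retaining plate flat on the shaker platform, roughly centred along the rack, slid in under the raised clamp foot, its blue straight edge flush against the front of the rack, and push until the rack stands squarely home against the rear fence. Then tighten the leaning red ratchet knob clockwise until the foot clamps the plate and the knob slips, let it slip a good eighth of a turn but stop before half a turn of slip, and let go. Leave the bottles and the jar where they stand.

Things in the scene. Friction and masses are not known exactly. Their poses are not given: they have to be found in the camera images.
- platform: Fixed low shaker, 280 x 340 mm (x by y), flat dark top 40 mm above its origin, the centre of its underside. Front is -x. The knob overhangs its left front, so the plate cannot be dropped straight into place: lower it on the right (-y) part of the platform (or in front) and slide it in under foot and knob, which leave 80 mm from bench to clamp sleeve.
- fence (a point): Middle of the front face of the steel rear fence, 12 mm above the platform's top; the fence runs 240 mm along platform y, 12 mm thick, 25 mm above the platform's top. Platform x = +104 mm.
- bracket (a point): Top centre of the dark clamp post (30 x 30 mm), 118 mm above the bench, at platform x = -45, y = +148 mm. An arm 92 to 114 mm above the bench runs from it towards -y to the clamp's sleeve (radius 16 mm).
- clamp_point (a point): Fixed point on the clamp axis, at platform x = -16, y = +70, z = +61 mm, where the centre of the foot's ball comes to be when it bears on the plate. The axis leans 28 degrees from vertical, its upper end towards the front: upward direction (-0.469, 0, 0.883) in the platform frame. The knob spans 105 to 145 mm up the axis from here, the sleeve 30 to 70 mm.
- rack: White grid tube rack with blue-capped tubes, 90 x 200 mm (x by y), 85 mm tall with caps, about 0.5 kg, loose on the platform. Origin: centre of its underside; -x is its front. It starts 4 to 10 mm short of the fence and slightly skewed; home, its origin is at platform x = +59 mm. Pushing it takes some 3 to 8 N.
- rack_front (a point): Middle of the rack's front face, 6 mm above its underside.
- rack_back (a point): Middle of the rack's rear face, 6 mm above its underside; at platform x = +104 mm when home.
- plate: Loose aluminium retaining plate, 90 x 200 mm (x by y), 12 mm thick, about 0.35 kg, on the bench at the right. Origin: centre of its underside. Its straightedge is the long +x side, with a blue stripe on top. A black handle rib, 16 mm thick (x), 70 mm long (y), rises to 57 mm above the underside, centred at x = -20, y = -30 mm. In place, its middle is within 35 mm of the rack's, lengthwise.
- plate_edge (a point): Middle of the plate's blue straight edge (+x side), 6 mm above its underside.
- plate_handle (a point): Point to grip in the handle rib, 38 mm above the plate's underside; pinch across the rib (along the plate's x).
- knob_grip (a point): Centre of the red fluted round knob, 46 mm in diameter, 40 mm tall, on its axis 17 mm below its top face. z points up along the leaning axis (28 degrees from vertical); x and y turn with the screw. Below it is 35 mm of thin spindle. Clockwise seen from above tightens. It stays as left when released, so it can be turned in several grasps, and does not move along its axis.
- foot_ball (a point): Centre of the rubber ball (radius 9 mm) of the clamp foot. Turning the screw clockwise drives it along the clamp axis, down and towards the fence, 3.8 mm per radian. Raised, at the start, it leaves 6 to 10 mm between itself and the top of a plate in place.
- screw (a joint): Turn of the clamp screw (rad), growing as it is tightened; starts anywhere from 0.7 to 1.7, bears on the plate at about 3.7, runs on to 5.7 if no plate is there. The black hub with a white line in the middle of the knob's top turns with it. Turning takes about 0.07 N m.
- knob (a joint): Slip of the red knob on the screw (rad), 0 at the start. The ratchet clutch drives the screw up to 0.16 N m (about 23 N at the foot); beyond that the knob slips round and this value grows (clockwise) by the slip, the knob's white mark moving past the hub's line.
- bottle_blue: White bottle with blue cap, 60 mm diameter, 130 mm tall, bystander. Origin: centre of its underside.
- bottle_amber: Amber bottle with white cap, 56 mm diameter, 120 mm tall, bystander. Origin: centre of its underside.
- jar: Clear jar with white lid, 70 mm diameter, 80 mm tall, bystander. Origin: centre of its underside.
There are look-alikes about, which are no part of the job. What is shaped like the plate but brown is not meant.

How it is judged:
By the outcome, as a careful person would: the job done as asked, in the order asked, and still so for the second after the job is handed in, with the robot touching nothing.
It also fails if it takes over 72 s, if anything falls off the work surface, if the arm or the gripper's body presses on something with over 40 N, if the wrist force passes 120 N, or if a joint passes its speed limit or range.

## Robot

A 7-joint arm with a two-finger parallel gripper is mounted at the origin on the work surface. World frame = base frame: x ahead of the robot, y to its left, z up, the work surface at z = 0. Lengths are in m, angles in rad, forces in N, time in s.
With the tool pointing down it reaches from about 0.425 to 0.925 m from the base axis. Payload 6.8 kg.
Tool frame: the origin (TCP) lies midway between the tips of the shut fingers; the grasp point (between the pads) lies 19 mm behind it (bot.pinch_z is the distance from the TCP to the grasp point, in m); z points along the fingers, y is the line along which they close (so a half turn about z gives the same grasp; the last joint's range is limited). The gripper opens to 85 mm and grips with 20 to 120 N. Pads are 22 mm wide; open, the fingers measure 114 mm over their backs; the gripper's body (76 mm by 85 mm) begins 54 mm behind the grasp point. The pads swing forward as they close: fully open they stand 13 mm farther back than shut.
Start: joints at [1.242, 0.477, 0.022, 1.555, -0.011, 1.109, -0.083], TCP at [0.148, -0.659, 0.231] pointing down, gripper open.
Joint ranges: [-2.96, 2.96], [-0.34, 2.1], [-1.41, 1.46], [0.24, 2.44], [-1.37, 4.51], [0.17, 1.92], [-2.96, 2.96]. Speed limits (rad/s): [2.39, 2.39, 3.14, 3.14, 3.14, 3.14, 3.14].

## Interface

Orientations are given as a rotation vector (axis times angle).
In Python, from rig import bot, capture gives the robot as it stands.
- The arm moves only by the tool drive_tool, never from a script. Its argument "steps" is one flat list of numbers, 5 for each row, row after row: the shift along the tool's x, y, z scaled (see below), then the turn about the tool's z scaled (see below), then the opening, from -1 (shut) to 1 (fully open). A call has exactly 5 rows; each row shifts and turns the commanded pose from where the row before left it, along the tool's axes as they then stand; what a row does not reach is not made up. The controller multiplies each number of a shift by 0.04 m and each number of a turn by 0.1 rad. A row lasts 1/12 s, in which the tool goes at most 41.7 mm and 7.16 degrees, less where a joint would pass 70% of its speed; a pose out of reach is approached as far as the arm can. A call with a number of a shift or a turn outside -1 to 1 is refused whole. A call with a gripper value outside its range is refused whole. The fingers move at their own pace and stop on an object; "squeeze" is the grip in N (left out, the last holds). Time passes only in rows, so rows that do not move let the fingers close, or fill a call up. It gives the time, the measured TCP pose, the force, the opening and the grip force at its end, in the units of the state.
- bot.state(): the state, without advancing time (a new reading comes with each control period).
- capture(name): name is "side" or "top"; returns a dict with "frame" (480x640x3 uint8, blue, green, red), "fx", "fy", "cx", "cy" (pixels), "dist_coeffs" ([k1, k2, p1, p2, k3] as OpenCV has them; the pictures are not rectified), "eye" and "orientation" of the camera in the world. Camera axes: x right, y up, looking along -z (the intrinsics and any distortion apply to the point x, -y, -z); pixel columns grow to the right and rows downward; lengths in m; the calibration is good to about 2 mm. A picture is of the moment at which its call begins. There is no depth.
- bot.close_job(): hands the job in; it is judged then, once.
The state is a dict: "t": time; "joint_positions": joint angles; "qvel": joint speeds; "effort": joint torques, N m; "position": TCP position; "tcp_rot": TCP orientation; "contact_force": force on the tool from outside, world axes, zero at the start; "wrist_torque": the same for the moment, N m; "width": finger opening in m; "finger_force": force on a finger pad.
Only numpy, scipy, OpenCV 4.12 (cv2) and the standard library are available. Lean on these libraries where they do the work, as an engineer would, in place of code of your own. Each camera call takes 0.05 s, during which the arm holds its last target. There are 200 camera calls.

## Working session

There is one attempt and no reset: what is moved stays moved. The work goes in short steps, Python scripts to look and compute and a tool call to move; the robot and the scene stay as the last step left them, time stands still between calls to the robot, and variables do not carry over. Pictures are saved under pics/ and viewed, at most 10 in all, crops included, and the job is handed in when it is done.

Besides the shell and the picture viewer there is one more tool, called after "Request:" in YAML: its name, and indented under it one key for each argument. drive_tool: Moves the arm, as the interface text tells. Shifts and turns lie within -1 to 1; 1 stands for 0.04 m of shift or 0.1 rad of turn. Its arguments: {"type":"object","properties":{"steps":{"type":"array"},"squeeze":{"type":"number"}},"required":["steps"]}

```bash
mkdir -p pics; ls; python3 - <<'E'
from rig import bot, capture
import cv2
for n in ("side","top"):
    c=capture(n); cv2.imwrite(f"pics/{n}0.png",c["frame"])
    print(n,{k:(v if k!="frame" else 0) for k,v in c.items()})
print(bot.state(), bot.pinch_z)
E
```

```text
pics
side {'frame': 0, 'fx': 550.4650559110987, 'fy': 550.4650559110987, 'cx': 312.51655194314384, 'cy': 246.85240718432664, 'dist_coeffs': array([-0.10605643,  0.        ,  0.        ,  0.        ,  0.        ]), 'eye': array([0.33105549, 0.93097283, 0.93194871]), 'orientation': array([ 0.15784499, -1.25345487, -2.67286982])}
top {'frame': 0, 'fx': 438.02699403198324, 'fy': 438.02699403198324, 'cx': 321.52209428476203, 'cy': 238.019906102443, 'dist_coeffs': array([-0.06795317,  0.        ,  0.        ,  0.        ,  0.        ]), 'eye': array([0.47540332, 0.00759229, 0.98258329]), 'orientation': array([ 0.05971541, -0.05368525, -1.59339096])}
{'t': 0.1, 'joint_positions': array([ 1.24186934,  0.47774065,  0.02235706,  1.55635662, -0.01148176,
        1.10932288, -0.08308268]), 'qvel': array([ 0.00093292, -0.00135497,  0.00051521, -0.00324219,  0.00088203,
       -0.00048871,  0.00044461]), 'effort': array([ 5.08292142e-03, -5.97756922e+01,  1.61403637e+00, -2.81953436e+01,
        1.28691480e-02,  4.97852176e-03, -2.11586627e-05]), 'position': array([ 0.14770445, -0.65808248,  0.23040596]), 'tcp_rot': array([-3.12080065e+00, -3.46037177e-01,  5.23026932e-04]), 'contact_force': array([-0.50264429, -0.33734104,  0.32871845]), 'wrist_torque': array([-0.02260134, -0.02552602, -0.02657679]), 'finger_force': 0.0, 'width': 0.08547385305355316} 0.0187
```

View pics/side0.png

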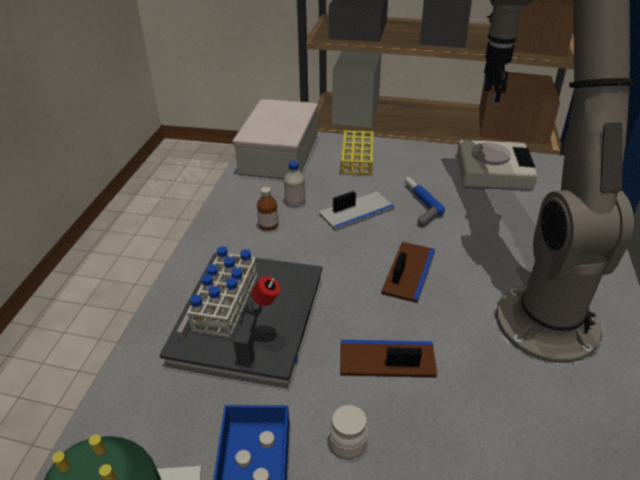

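View pics/top0.png

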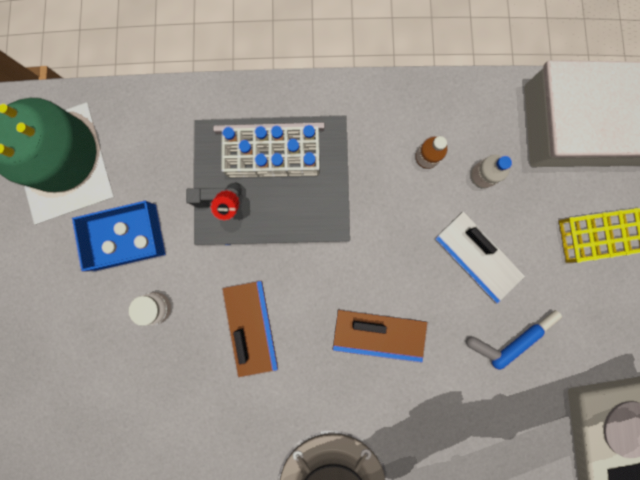

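The pictures show the white plate with its blue edge: centre about (480,257) in top and (357,210) in side. The platform corners in top are about (194,117), (347,117), (350,242) and (195,244), and the knob is at (225,206) in top and (265,291) in side. Next I'll look at enlarged crops.

```bash
cat > h.py <<'E'
import numpy as np, cv2
from scipy.spatial.transform import Rotation as R
from scipy.optimize import least_squares
def K(c): return np.array([[c["fx"],0,c["cx"]],[0,c["fy"],c["cy"]],[0,0,1.]])
F=np.diag([1.,-1,-1])
def proj(c,P):
    M=F@R.from_rotvec(c["orientation"]).as_matrix().T
    return cv2.projectPoints(np.atleast_2d(np.asarray(P,float)),cv2.Rodrigues(M)[0],-M@c["eye"],K(c),c["dist_coeffs"])[0][:,0]
def onz(c,px,z):
    u=cv2.undistortPoints(np.asarray(px,float).reshape(-1,1,2),K(c),c["dist_coeffs"])[:,0]
    d=np.c_[u,np.ones(len(u))]@F@R.from_rotvec(c["orientation"]).as_matrix().T
    return c["eye"]+d*((z-c["eye"][2])/d[:,2])[:,None]
def crop(f,x,y,w,h,s): return cv2.resize(f[y:y+h,x:x+w],None,fx=s,fy=s,interpolation=cv2.INTER_CUBIC)
E
python3 - <<'E'
import cv2,numpy as np
from h import *
t=cv2.imread("pics/top0.png"); s=cv2.imread("pics/side0.png")
a=np.zeros((600,800,3),np.uint8)
def put(im,x,y): a[y:y+im.shape[0],x:x+im.shape[1]]=im
put(crop(t,430,205,100,100,4),0,0)
put(crop(s,315,180,85,50,4),0,420-20)
put(crop(s,160,240,165,145,2.4),402,0)
put(crop(t,185,110,170,140,1.76),402,350)
cv2.imwrite("pics/comp0.png",a)
E
```

```text
(no output)
```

View pics/comp0.png

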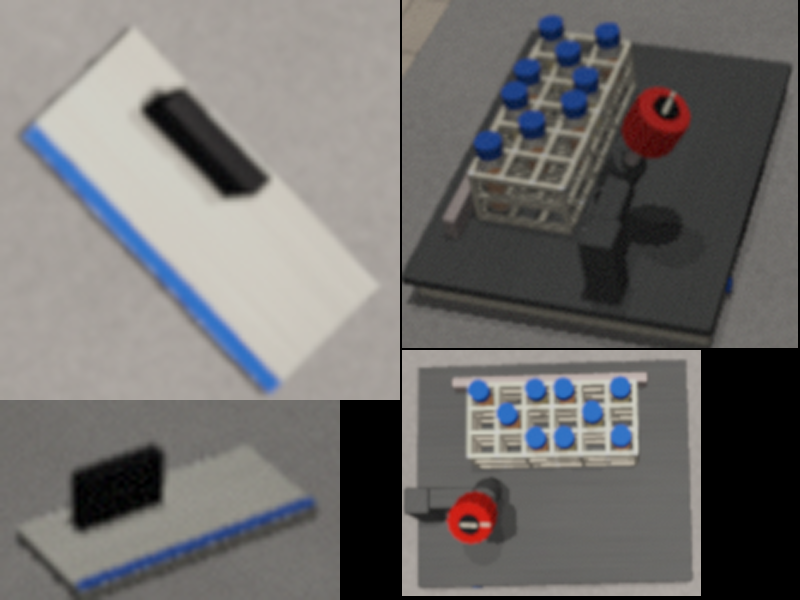

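The crops show the plate corners, platform corners, rack and knob clearly enough to pick points for the pose fits.

```bash
cat > m0.py <<'E'
from rig import capture
from h import *
T=capture("top");S=capture("side")
def fit(loc,tp,sp,x0,ti,si):
    def P(v):
        c,s=np.cos(v[3]),np.sin(v[3]); return loc@np.array([[c,s,0],[-s,c,0],[0,0,1]])+v[:3]
    r=least_squares(lambda v:np.r_[(proj(T,P(v)[ti])-tp).ravel(),(proj(S,P(v)[si])-sp).ravel()],x0)
    print("fit xyz yaw",r.x.round(4),np.degrees(r.x[3]).round(1),"res",r.fun.round(1)); return r.x
l=np.array([[45,-100,12],[45,100,12],[-45,-100,12],[-45,100,12]])/1e3
fit(l,np.array([[436.3,238.2],[498,302],[463.8,212],[524.5,276.5]]),np.array([[335,226.5],[393.8,205.5],[320,213.5],[377,191.8]]),[.47,-.35,0,2.3],[0,1,2,3],[0,1,2,3])
l=np.array([[140,170,40],[140,-170,40],[-140,-170,40],[-140,170,40]])/1e3
p=fit(l,np.array([[194.1,119.1],[345.8,115.7],[349.2,240.7],[194.1,244.1]]),np.array([[162.1,357.9],[322.1,268.3],[289.6,376.7]]),[.6,.1,0,0],[0,1,2,3],[0,2,3])
W=lambda q:np.array(p[:3])+R.from_euler("z",p[3]).apply(np.array(q)/1e3)
k=least_squares(lambda v:np.r_[(proj(T,v)-[225.3,208.9]).ravel(),(proj(S,v)-[270.8,283.3]).ravel()],[.5,.2,.18])
print("knobtop",k.x,k.fun,"pred",W([-84,70,189]),"knobgrip",W([-76,70,174]))
inv=lambda P:R.from_euler("z",-p[3]).apply(P-p[:3])*1e3
f=onz(T,[[228.2,175.9],[316.8,174.8]],.042); print("rack front bottom plat",inv(f))
print("fence pts",inv(onz(T,[[453/1.76+185-402/1.76,383/1.76+110-350/1.76],[647/1.76+185-402/1.76,378/1.76+110-350/1.76]],.065)))
E
python3 m0.py
```

```text
fit xyz yaw [ 0.4941 -0.3457 -0.0041  2.3035] 132.0 res [-0.4  0.4 -0.3  1.6  0.3 -0.7  1.1 -0.7  0.3  1.9  0.5  1.  -1.3 -1.7
 -0.6 -0.3]
fit xyz yaw [ 0.6749  0.1188 -0.005   0.0055] 0.3 res [ 0.   1.5  0.2 -0.2  1.2  0.3  0.3  1.4 -2.7 -1.1  0.  -1.  -0.4  2.2]
knobtop [0.58978052 0.18461279 0.19108506] [ 0.02404062  0.12510569 -0.13529973 -0.0208093 ] pred [0.59050069 0.18831541 0.1839728 ] knobgrip [0.59850057 0.18835972 0.1689728 ]
rack front bottom plat [[   9.85921724   92.4786299    47.02719665]
 [   6.10246818 -101.32627805   47.02719665]]
fence pts [[ 109.36998641  117.68546226   70.02719665]
 [ 107.44076789 -120.40582759   70.02719665]]
```

Request:
drive_tool:
  steps: [0,0,0,-1,1,0,0,0,-1,1,0,0,0,-1,1,0,0,0,-1,1,0,0,0,-1,1]
  squeeze: 40

```text
t: 0.62
position: [0.1478, -0.6584, 0.231]
tcp_rot: [-2.937, -1.115, 0.0]
contact_force: [0.4, 0.0, 0.0]
width: 0.0855
finger_force: 0.0
```

Request:
drive_tool:
  steps: [0,0,0,-1,1,0,0,0,-1,1,0,0,0,-1,1,0,0,0,-1,1,0,0,0,-1,1]

```text
t: 1.03
position: [0.1477, -0.6585, 0.231]
tcp_rot: [-2.569, -1.807, -0.0]
contact_force: [0.2, 1.1, 0.1]
width: 0.0856
finger_force: 0.0
```

Request:
drive_tool:
  steps: [0,0,0,-1,1,0,0,0,-1,1,0,0,0,-1,1,0,0,0,-1,1,0,0,0,-1,1]

```text
t: 1.45
position: [0.1477, -0.6585, 0.231]
tcp_rot: [-2.043, -2.386, -0.0]
contact_force: [-0.4, -1.0, -0.8]
width: 0.0856
finger_force: 0.0
```

```bash
cat > st.py <<'E'
from rig import bot
import numpy as np
from scipy.spatial.transform import Rotation as R
np.set_printoptions(suppress=True,precision=4)
s=bot.state();M=R.from_rotvec(s["tcp_rot"]).as_matrix()
print("t",s["t"],"pos",s["position"],"yaw y",np.degrees(np.arctan2(M[1,1],M[0,1])).round(2),"z",M[:,2],"F",s["contact_force"],"w",s["width"],"ff",s["finger_force"],"q",s["joint_positions"])
def to(x,y,yaw=None):
    "shift in tool units to world x,y and turn in units to yaw (deg) of tool y"
    print("units to",x,y,":",M.T@(np.array([x,y,s["position"][2]])-s["position"])/.04, None if yaw is None else -np.radians(yaw-np.degrees(np.arctan2(M[1,1],M[0,1])))/.1)
E
python3 -c "
from st import *
to(.53,-.341,132)"
```

```text
t 1.45 pos [ 0.1477 -0.6585  0.231 ] yaw y 8.87 z [-0.0002  0.0005 -1.    ] F [-0.3632 -0.9528 -0.7774] w 0.08559179512997296 ff 0.0 q [ 1.4645  0.4958 -0.2964  1.538   0.1541  1.1314  1.2908]
units to 0.53 -0.341 : [ 6.3686 10.6668  0.002 ] -21.490285241063827
```

Request:
drive_tool:
  steps: [0.425,0.711,0,0,1,0.425,0.711,0,0,1,0.425,0.711,0,0,1,0.425,0.711,0,0,1,0.425,0.711,0,0,1]

```text
t: 1.87
position: [0.2766, -0.5521, 0.2312]
tcp_rot: [-2.049, -2.381, -0.0]
contact_force: [-0.2, -0.4, -0.4]
width: 0.0853
finger_force: 0.0
```

Request:
drive_tool:
  steps: [0.425,0.711,0,0,1,0.425,0.711,0,0,1,0.425,0.711,0,0,1,0.425,0.711,0,0,1,0.425,0.711,0,0,1]

```text
t: 2.28
position: [0.4045, -0.4469, 0.2313]
tcp_rot: [-2.049, -2.381, 0.0]
contact_force: [0.8, 1.0, 0.4]
width: 0.0856
finger_force: 0.0
```

Request:
drive_tool:
  steps: [0.425,0.711,0,0,1,0.425,0.711,0,0,1,0.425,0.711,0,0,1,0.425,0.711,0,0,1,0.425,0.711,0,0,1]

```text
t: 2.7
position: [0.5324, -0.3417, 0.2312]
tcp_rot: [-2.049, -2.381, 0.0]
contact_force: [-0.4, -0.4, 0.3]
width: 0.0854
finger_force: 0.0
```

Request:
drive_tool:
  steps: [0,0,0.2,-1,1,0,0,0.2,-1,1,0,0,0.2,-1,1,0,0,0.2,-1,1,0,0,0.2,-1,1]

```text
t: 3.12
position: [0.5314, -0.3427, 0.1907]
tcp_rot: [-1.389, -2.818, 0.0]
contact_force: [-0.1, -0.6, 0.2]
width: 0.0853
finger_force: 0.0
```

Request:
drive_tool:
  steps: [0,0,0.2,-1,1,0,0,0.2,-1,1,0,0,0.2,-1,1,0,0,0.2,-1,1,0,0,0.2,-1,1]

```text
t: 3.53
position: [0.5313, -0.3428, 0.1507]
tcp_rot: [-0.649, -3.074, -0.0]
contact_force: [0.3, -0.2, -0.2]
width: 0.085
finger_force: 0.0
```

Request:
drive_tool:
  steps: [0,0,0,-1,1,0,0,0,-1,1,0,0,0,-1,1,0,0,0,-1,1,0,0,0,-1,1]

```text
t: 3.95
position: [0.5313, -0.3429, 0.1511]
tcp_rot: [0.132, -3.138, -0.0]
contact_force: [0.8, -0.2, -0.1]
width: 0.0854
finger_force: 0.0
```

Request:
drive_tool:
  steps: [0,0,0,-1,1,0,0,0,-1,1,0,0,0,-1,1,0,0,0,-1,1,0,0,0,-1,1]

```text
t: 4.37
position: [0.5313, -0.3429, 0.1511]
tcp_rot: [0.904, -3.008, -0.0]
contact_force: [0.2, -0.9, -0.6]
width: 0.0856
finger_force: 0.0
```

```bash
python3 - <<'E'
from st import *
from h import *
from rig import capture
to(.53,-.341,132)
T=capture("top");S=capture("side")
cv2.imwrite("pics/t1.png",T["frame"])
# handle dark blob top face: centroid of outline in first pics
print(onz(T,[[481,240]],.03), proj(T,[[.53,-.341,.057],[.53,-.341,0.012]]), proj(S,[[.53,-.341,.057],[.53,-.341,.012]]))
a=np.hstack([crop(T["frame"],425,180,110,130,3.6),crop(S["frame"],300,150,110,130,3.6)]);cv2.imwrite("pics/c1.png",a)
E
```

```text
t 4.3667 pos [ 0.5313 -0.3429  0.1511] yaw y 123.44 z [-0.0005  0.     -1.    ] F [ 0.2038 -0.9045 -0.5849] w 0.08561004328028449 ff 0.0 q [ 1.0733  0.6402 -0.8571  1.6923  0.5427  1.0645  2.196 ]
units to 0.53 -0.341 : [-0.0005  0.0581  0.    ] -1.4931819482875925
[[ 0.5315 -0.3396  0.03  ]] [[486.1731 239.8414]
 [478.7939 241.2043]] [[344.4522 194.4768]
 [344.1609 207.5016]]
```

View pics/c1.png

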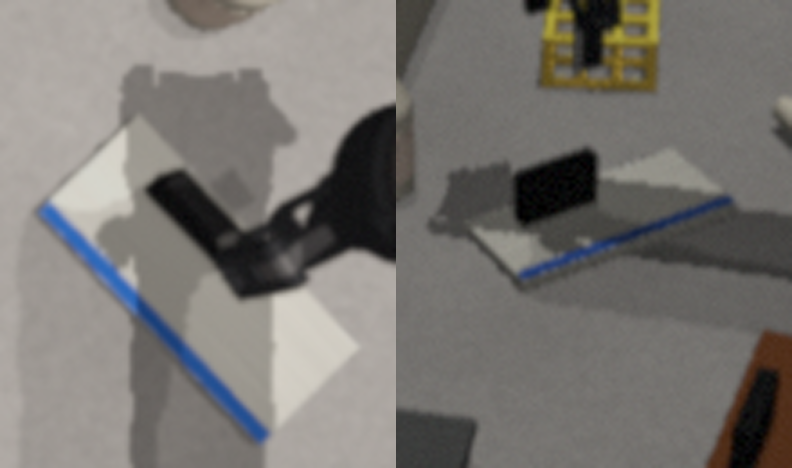

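The side crop shows the handle centred at about column 344 with its top at row 195. That matches the predicted (0.530, -0.341), so I'll descend and grip.

Request:
drive_tool:
  steps: [0,0.06,0,-0.75,1,0,0,0,-0.75,1,0,0,0.6,0,1,0,0,0.6,0,1,0,0,0.6,0,1]

```text
t: 4.88
position: [0.5303, -0.3412, 0.0787]
tcp_rot: [-1.114, 2.937, -0.002]
contact_force: [-0.4, -0.5, -0.5]
width: 0.0856
finger_force: 0.0
```

Request:
drive_tool:
  steps: [0,0,0.6,0,1,0,0,0.6,0,1,0,0,0.23,0,1,0,0,0,0,-1,0,0,0,0,-1]
  squeeze: 50

```text
t: 5.3
position: [0.5305, -0.3406, 0.0225]
tcp_rot: [-1.118, 2.936, 0.0]
contact_force: [0.1, -0.4, 0.8]
width: 0.0635
finger_force: 0.0
```

Request:
drive_tool:
  steps: [0,0,0,0,-1,0,0,0,0,-1,0,0,0,0,-1,0,0,0,0,-1,0,0,0,0,-1]

```text
t: 5.72
position: [0.5306, -0.3407, 0.0233]
tcp_rot: [-1.12, 2.935, -0.001]
contact_force: [-2.4, 0.8, 6.6]
width: 0.0154
finger_force: 50.9
```

```bash
python3 -c "
from st import *
to(.53,-.341,132)"
```

```text
t 5.7167 pos [ 0.5306 -0.3407  0.0233] yaw y 131.77 z [ 0.0007 -0.0006 -1.    ] F [-2.3709  0.8426  6.6345] w 0.01544669322554715 ff 50.85797667503357 q [ 1.0199  0.7975 -0.7819  1.7657  0.7106  0.8841  2.2144]
units to 0.53 -0.341 : [ 0.0169  0.0045 -0.    ] -0.04001364309522488
```

Request:
drive_tool:
  steps: [0,0,-0.4,0,-1,0,0,-0.9,0,-1,0,0,-1,0,-1,0,0,-1,0,-1,0,0,-1,0,-1]
  squeeze: 80

```text
t: 6.13
position: [0.5296, -0.3403, 0.1964]
tcp_rot: [1.121, -2.935, -0.001]
contact_force: [-0.2, -1.2, -3.7]
width: 0.0151
finger_force: 78.8
```

Request:
drive_tool:
  steps: [0,0,0,0.5,-1,0,0,0,1,-1,0,0,0,1,-1,0,0,0,1,-1,0,0,0,1,-1]

```text
t: 6.55
position: [0.5297, -0.3405, 0.1948]
tcp_rot: [0.43, -3.112, 0.0]
contact_force: [-0.8, -0.5, -2.8]
width: 0.0149
finger_force: 78.7
```

Request:
drive_tool:
  steps: [0,0,0,1,-1,0,0,0,1,-1,0,0,0,1,-1,0,0,0,1,-1,0,0,0,1,-1]

```text
t: 6.97
position: [0.5298, -0.3404, 0.1947]
tcp_rot: [-0.353, -3.121, -0.0]
contact_force: [0.1, 0.0, -2.8]
width: 0.015
finger_force: 78.7
```

Request:
drive_tool:
  steps: [0,0,0,1,-1,0,0,0,1,-1,0,0,0,1,-1,0,0,0,1,-1,0,0,0,1,-1]

```text
t: 7.38
position: [0.5298, -0.3403, 0.1947]
tcp_rot: [-1.114, -2.937, -0.0]
contact_force: [-0.9, -0.0, -4.3]
width: 0.015
finger_force: 78.7
```

Request:
drive_tool:
  steps: [0,0,0,1,-1,0,0,0,1,-1,0,0,0,1,-1,0,0,0,1,-1,0,0,0,1,-1]

```text
t: 7.8
position: [0.5298, -0.3402, 0.1946]
tcp_rot: [-1.806, -2.57, -0.001]
contact_force: [0.3, 1.2, -3.9]
width: 0.0152
finger_force: 78.7
```

Request:
drive_tool:
  steps: [0,0,0,1,-1,0,0,0,1,-1,0,0,0,1,-1,0,0,0,0.5,-1,0,0,0,0,-1]

```text
t: 8.22
position: [0.53, -0.3401, 0.1946]
tcp_rot: [-2.222, -2.22, -0.0]
contact_force: [-0.3, 0.1, -3.7]
width: 0.015
finger_force: 78.7
```

Request:
drive_tool:
  steps: [0.5,0.1,0,0,-1,0.9,0.2,0,0,-1,0.9,0.2,0,0,-1,0.9,0.2,0,0,-1,0.9,0.2,0,0,-1]

```text
t: 8.63
position: [0.566, -0.1749, 0.1946]
tcp_rot: [-2.219, -2.224, -0.0]
contact_force: [1.1, 0.7, -3.3]
width: 0.0147
finger_force: 78.8
```

Request:
drive_tool:
  steps: [0.9,0.2,0,0,-1,0.9,0.2,0,0,-1,0.9,0.2,0,0,-1,0.5,0.1,0,0,-1,0,0,0,0,-1]

```text
t: 9.05
position: [0.5947, -0.0405, 0.1951]
tcp_rot: [-2.207, -2.233, -0.006]
contact_force: [0.7, 0.2, -3.2]
width: 0.0149
finger_force: 78.8
```

```bash
python3 -c "
from st import *
to(.600,.0275,.3)"
```

```text
t 9.05 pos [ 0.5947 -0.0405  0.1951] yaw y 0.67 z [ 0.0014  0.0044 -1.    ] F [ 0.6715  0.2133 -3.1787] w 0.01488354922475641 ff 78.7635326385498 q [ 0.3555  0.4318 -0.5079  1.7606  0.2378  1.0093 -0.2288]
units to 0.6 0.0275 : [1.6992 0.1515 0.0077] 0.06502328277938814
```

Request:
drive_tool:
  steps: [0.7,0.07,0,0.06,-1,0.7,0.08,0,0,-1,0,0,0.6,0,-1,0,0,0.9,0,-1,0,0,0.9,0,-1]

```text
t: 9.47
position: [0.6013, 0.0078, 0.0987]
tcp_rot: [2.223, 2.217, 0.004]
contact_force: [1.2, -1.3, -4.7]
width: 0.0147
finger_force: 78.8
```

Request:
drive_tool:
  steps: [0,0,0.5,0,-1,0,0,0.2,0,-1,0,0,0,0,-1,0,0,0,0,-1,0,0,0,0,-1]

```text
t: 9.88
position: [0.602, 0.0074, 0.0721]
tcp_rot: [2.226, 2.214, 0.004]
contact_force: [0.4, 0.1, -3.7]
width: 0.0147
finger_force: 78.6
```

```bash
python3 - <<'E'
from st import *
from h import *
from rig import capture
to(.6,.0875,.3)
T=capture("top");S=capture("side")
a=np.zeros((600,800,3),np.uint8)
a[:450,:400]=cv2.resize(T["frame"][110:290,190:350],(400,450),interpolation=2)
a[:450,400:]=cv2.resize(S["frame"][200:380,165:325],(400,450),interpolation=2)
cv2.imwrite("pics/c2.png",a[:450])
E
```

```text
t 9.8833 pos [0.602  0.0074 0.0721] yaw y -0.33 z [ 0.0033  0.0004 -1.    ] F [ 0.3985  0.1081 -3.666 ] w 0.014737257137810099 ff 78.5854983329773 q [ 0.2259  0.589  -0.4558  1.837   0.3509  0.7922 -0.4176]
units to 0.6 0.0875 : [ 2.0015 -0.0606  0.0006] -0.10945157709339304
```

View pics/c2.png

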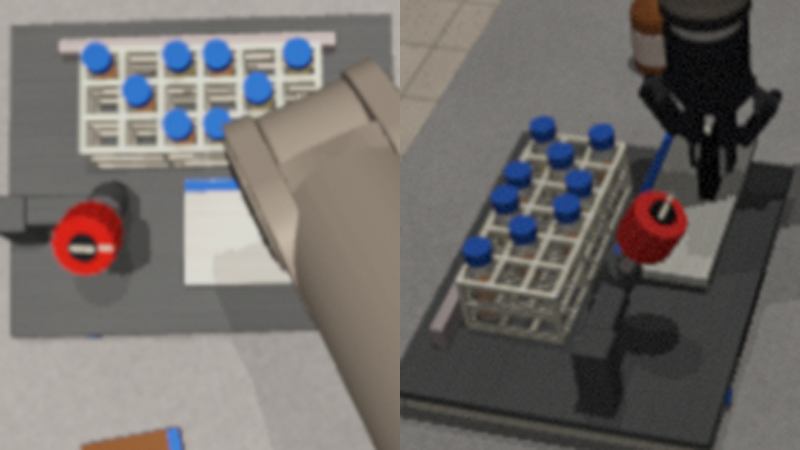

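Request:
drive_tool:
  steps: [0,0,0.1,0,-1,0,0,0.1,-0.1,-1,0,0,0.02,0,-1,0,0,0,0,-1,0,0,0,0,-1]

```text
t: 10.4
position: [0.6014, 0.0072, 0.0634]
tcp_rot: [2.216, 2.225, 0.002]
contact_force: [-3.9, -0.4, 12.4]
width: 0.0151
finger_force: 81.1
```

Request:
drive_tool:
  steps: [0,0,-0.015,0,-1,0.15,0,0,0,-1,0.2,0,0,0,-1,0.2,0,0,0,-1,0.2,0,0,0,-1]

```text
t: 10.82
position: [0.6022, 0.0344, 0.0634]
tcp_rot: [2.216, 2.22, -0.0]
contact_force: [0.1, -7.5, 7.3]
width: 0.0154
finger_force: 80.4
```

Request:
drive_tool:
  steps: [0.2,0,0,0,-1,0.2,0,0,0,-1,0.2,0,0,0,-1,0.15,0,0,0,-1,0,0,0,0,-1]

```text
t: 11.23
position: [0.602, 0.0669, 0.0634]
tcp_rot: [2.215, 2.224, 0.003]
contact_force: [1.1, -2.5, 5.5]
width: 0.0153
finger_force: 80.2
```

```bash
python3 - <<'E'
from st import *
to(.624,.0835,.3)
E
```

```text
t 11.2333 pos [0.602  0.0669 0.0634] yaw y 0.24 z [ 0.0035 -0.0011 -1.    ] F [ 1.0844 -2.5082  5.4921] w 0.015317128809993863 ff 80.21992921829224 q [ 0.1239  0.6063 -0.4536  1.832   0.3647  0.7831 -0.5165]
units to 0.624 0.0835 : [0.4116 0.5526 0.0014] -0.011057586410856822
```

Request:
drive_tool:
  steps: [0.2,0,0,0,-1,0.2,0,0,0,-1,0,0.1,0,0,-1,0,0.1,0,0,-1,0,0.1,0,0,-1]

```text
t: 11.65
position: [0.6094, 0.0836, 0.0634]
tcp_rot: [-2.214, -2.226, 0.008]
contact_force: [-14.9, -2.1, 18.1]
width: 0.0148
finger_force: 81.9
```

Request:
drive_tool:
  steps: [0,0.06,0,0,-1,0,0.05,0,0,-1,0,0.05,0,0,-1,0,0.02,0,0,-1,0,0,0,0,-1]

```text
t: 12.07
position: [0.6172, 0.0843, 0.0634]
tcp_rot: [-2.213, -2.227, 0.005]
contact_force: [-12.5, -1.0, 15.6]
width: 0.015
finger_force: 81.8
```

```bash
python3 - <<'E'
from st import *
to(.624,.0835,.3);print(s["wrist_torque"])
E
```

```text
t 12.0667 pos [0.6172 0.0843 0.0634] yaw y 0.36 z [-0.0033 -0.0008 -1.    ] F [-12.4818  -1.0234  15.5501] w 0.015046150389311832 ff 81.7573893070221 q [ 0.0954  0.6317 -0.453   1.7837  0.3635  0.8132 -0.5292]
units to 0.624 0.0835 : [-0.0216  0.1695 -0.0005] 0.009836746927145885
[-0.0574  2.194   0.2064]
```

Request:
drive_tool:
  steps: [0,0.03,-0.01,0,-1,0,0.03,0,0,-1,0,0.03,0,0,-1,0,0.02,0,0,-1,0,0,0,0,-1]

```text
t: 12.48
position: [0.6194, 0.0843, 0.0636]
tcp_rot: [-2.212, -2.225, 0.01]
contact_force: [-17.9, -1.1, 18.4]
width: 0.015
finger_force: 81.9
```

```bash
python3 - <<'E'
from st import *
print(s["wrist_torque"])
E
```

```text
t 12.4833 pos [0.6194 0.0843 0.0636] yaw y 0.35 z [-0.0074 -0.0017 -1.    ] F [-17.9428  -1.0555  18.3689] w 0.015014815744725678 ff 81.92544937133789 q [ 0.0949  0.6361 -0.4529  1.7748  0.3622  0.822  -0.5265]
[-0.0616  3.0592  0.0249]
```

Request:
drive_tool:
  steps: [0,0.03,0,0,-1,0,0.03,0,0,-1,0,0,0,0,-1,0,0,0,0,-1,0,0,0,0,-1]

```text
t: 12.9
position: [0.6211, 0.0842, 0.0635]
tcp_rot: [-2.211, -2.226, 0.012]
contact_force: [-22.5, -1.7, 23.0]
width: 0.0149
finger_force: 82.5
```

```bash
python3 - <<'E'
from st import *
from h import *
from rig import capture
T=capture("top");S=capture("side")
print(s["wrist_torque"])
a=np.hstack([cv2.resize(T["frame"][110:235,190:350],(512,400),interpolation=2),cv2.resize(S["frame"][240:370,170:265],(288,394),interpolation=2)[:394] if 0 else cv2.resize(S["frame"][238:370,170:265],(288,400),interpolation=2)])
cv2.imwrite("pics/c3.png",a)
E
```

```text
t 12.9 pos [0.6211 0.0842 0.0635] yaw y 0.38 z [-0.0086 -0.0022 -1.    ] F [-22.4548  -1.7258  22.9527] w 0.01485622463688646 ff 82.4687111377716 q [ 0.0946  0.6388 -0.4525  1.7695  0.3622  0.8259 -0.5247]
[-0.1394  3.8548  0.2818]
```

View pics/c3.png

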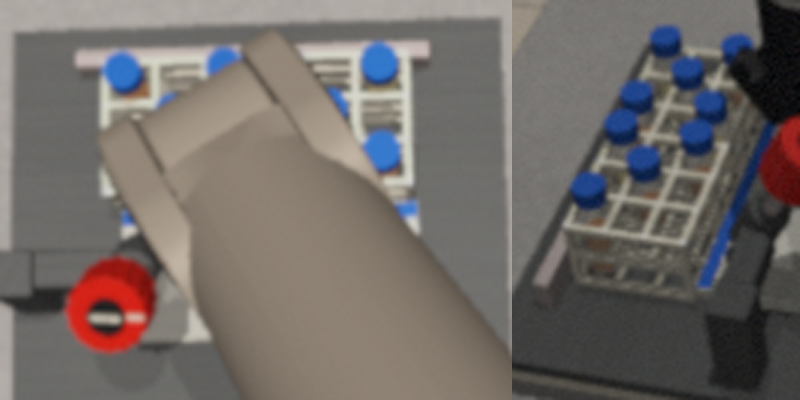

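```bash
python3 - <<'E'
from h import *
from rig import capture
S=capture("side");T=capture("top")
p=np.array([.6749,.1188,0]);W=lambda q:p+np.array(q)/1e3
names=["rackbackL_bot","rackfrontL_bot","fenceL front top","fenceL front bot","fenceR front top","plate edge L top"]
q=[W(a) for a in([104,96,40],[14,96,40],[104,120,65],[104,120,40],[104,-120,65],[14,96,52])]
for n,a,b in zip(names,proj(S,q),proj(T,q)): print(n,a.round(1),((a-[170,238])*[288/95,400/132]+[512,0]).round(),((b-[190,110])*3.2).round())
f=S["frame"];t=T["frame"]
a=np.hstack([cv2.resize(f[290:345,172:242],(490,385),interpolation=2),cv2.resize(t[115:170,215:255],(280,385),interpolation=2)])
cv2.imwrite("pics/c4.png",np.clip(a*1.5,0,255).astype(np.uint8))
E
```

```text
rackbackL_bot [187.8 331.5] [566. 283.] [118.  77.]
rackfrontL_bot [227. 338.] [685. 303.] [118. 205.]
fenceL front top [181.5 332. ] [547. 285.] [74. 67.]
fenceL front bot [183.6 339.8] [553. 308.] [83. 78.]
fenceR front top [219.6 258.8] [662.  63.] [430.  57.]
plate edge L top [226.3 334.3] [683. 292.] [114. 201.]
```

View pics/c4.png

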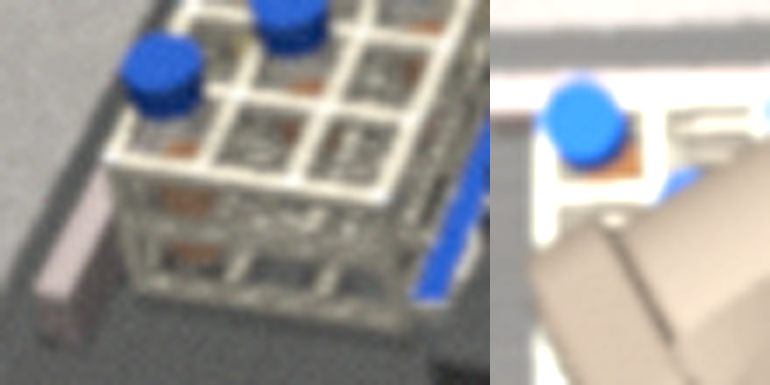

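The crops show the rack's rear foot about 4 px (5 to 8 mm) short of the fence, so it isn't home yet. The downward load adds friction, so I'll ease it off and keep pushing.

Request:
drive_tool:
  steps: [0,0,-0.02,0,-1,0,0,-0.02,0,-1,0,0,0,0,-1,0,0,0,0,-1,0,0,0,0,-1]

```text
t: 13.52
position: [0.6235, 0.0841, 0.0637]
tcp_rot: [-2.213, -2.226, 0.006]
contact_force: [-8.7, -0.4, 4.8]
width: 0.0153
finger_force: 80.0
```

Request:
drive_tool:
  steps: [0,0.03,0,0,-1,0,0.03,0,0,-1,0,0.03,0,0,-1,0,0,0,0,-1,0,0,0,0,-1]

```text
t: 13.93
position: [0.6262, 0.0841, 0.0637]
tcp_rot: [-2.212, -2.226, 0.008]
contact_force: [-11.1, 0.5, 6.7]
width: 0.0148
finger_force: 80.4
```

```bash
python3 - <<'E'
from st import *
print(s["wrist_torque"])
E
```

```text
t 13.9333 pos [0.6262 0.0841 0.0637] yaw y 0.36 z [-0.0063 -0.001  -1.    ] F [-11.1108   0.4678   6.6652] w 0.01482826624266093 ff 80.41629552841187 q [ 0.0947  0.6441 -0.4514  1.7587  0.3624  0.8286 -0.5214]
[0.1251 2.1446 0.2475]
```

Request:
drive_tool:
  steps: [0,0.03,-0.005,0,-1,0,0.03,0,0,-1,0,0.03,0,0,-1,0,0,0,0,-1,0,0,0,0,-1]

```text
t: 14.35
position: [0.6263, 0.0841, 0.0639]
tcp_rot: [-2.209, -2.224, 0.017]
contact_force: [-24.5, -1.2, 19.4]
width: 0.0149
finger_force: 81.9
```

```bash
python3 - <<'E'
from st import *
from h import *
from rig import capture
print(s["wrist_torque"])
S=capture("side");T=capture("top");f=S["frame"];t=T["frame"]
a=np.hstack([cv2.resize(f[290:345,172:242],(490,385),interpolation=2),cv2.resize(t[115:187,305:347],(225,385),interpolation=2)])
cv2.imwrite("pics/c5.png",np.clip(a*1.5,0,255).astype(np.uint8))
E
```

```text
t 14.35 pos [0.6263 0.0841 0.0639] yaw y 0.39 z [-0.0128 -0.0027 -0.9999] F [-24.4543  -1.2244  19.3696] w 0.01486179714917081 ff 81.89830899238586 q [ 0.0942  0.6469 -0.4519  1.7527  0.3605  0.8386 -0.519 ]
[0.0028 4.3241 0.1893]
```

View pics/c5.png

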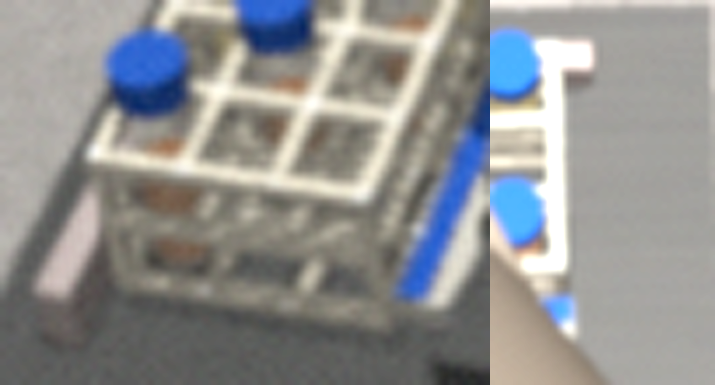

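Between the last two moves the plate stopped at TCP x = 0.6263 while the force rose from 11 to 24 N, and the side crop shows the rack's foot shifted to the fence. I'll rock the yaw slightly to square it, then ease off.

Request:
drive_tool:
  steps: [0,0,0,0.12,-1,0,0,0,0,-1,0,0,0,-0.25,-1,0,0,0,0,-1,0,0,0,0.13,-1]

```text
t: 14.87
position: [0.6267, 0.0849, 0.0639]
tcp_rot: [-2.21, -2.221, 0.014]
contact_force: [-21.1, 2.0, 16.1]
width: 0.015
finger_force: 81.6
```

Request:
drive_tool:
  steps: [0,0,0,0,-1,0,-0.03,0,0,-1,0,-0.03,0,0,-1,0,-0.02,0,0,-1,0,0,0,0,-1]

```text
t: 15.28
position: [0.6267, 0.0849, 0.0637]
tcp_rot: [-2.212, -2.225, 0.006]
contact_force: [-10.4, 1.2, 4.3]
width: 0.0149
finger_force: 80.2
```

```bash
python3 - <<'E'
from st import *
print(s["wrist_torque"])
E
```

```text
t 15.2833 pos [0.6267 0.0849 0.0637] yaw y 0.33 z [-0.0058  0.0003 -1.    ] F [-10.4434   1.2213   4.3207] w 0.014911387691109078 ff 80.15697598457336 q [ 0.0945  0.6446 -0.4519  1.7577  0.3615  0.8283 -0.5217]
[ 0.3843  1.9609 -0.0624]
```

Request:
drive_tool:
  steps: [0,-0.03,0,0,-1,0,-0.02,0,0,-1,0,0,0,0,-1,0,0,0,0,0,0,0,0,0,0]

```text
t: 15.7
position: [0.6293, 0.083, 0.0646]
tcp_rot: [2.216, 2.225, 0.002]
contact_force: [0.0, -0.7, -0.7]
width: 0.038
finger_force: 0.0
```

Request:
drive_tool:
  steps: [0,0,0,0,0,0,0,0,0,0,0,0,-0.4,0,0,0,0,-0.8,0,0,0,0,-0.9,0,0]

```text
t: 16.12
position: [0.627, 0.0827, 0.1474]
tcp_rot: [-2.216, -2.224, 0.005]
contact_force: [0.3, 0.6, 0.0]
width: 0.0428
finger_force: 0.0
```

Request:
drive_tool:
  steps: [0,0,-0.9,0,0,0,0,-0.8,0,1,0,0,-0.4,0,1,0,0,0,0,1,0,0,0,0,1]

```text
t: 16.53
position: [0.6289, 0.0832, 0.2333]
tcp_rot: [2.216, 2.224, 0.003]
contact_force: [-0.3, -0.8, -1.2]
width: 0.085
finger_force: 0.0
```

```bash
python3 - <<'E'
from st import *
to(.598,.1865,-90); to(.598,.1865,90)
E
```

```text
t 16.5333 pos [0.6289 0.0832 0.2333] yaw y 0.2 z [ 0.003 -0.    -1.   ] F [-0.2691 -0.7764 -1.2021] w 0.08499260991441775 ff 0.0 q [ 0.1482  0.457  -0.5168  1.6301  0.2461  1.1168 -0.429 ]
units to 0.598 0.1865 : [ 2.5858 -0.7646 -0.0023] 15.743011341834743
units to 0.598 0.1865 : [ 2.5858 -0.7646 -0.0023] -15.672915194063188
```

Request:
drive_tool:
  steps: [0.5,-0.15,0,-1,1,0.6,-0.1,0,-1,1,0.6,0,0,-1,1,0.5,0,0,-1,1,0,0,0,-1,1]

```text
t: 16.95
position: [0.6019, 0.1748, 0.2307]
tcp_rot: [-1.579, -2.711, -0.001]
contact_force: [-1.0, 1.0, 0.1]
width: 0.0853
finger_force: 0.0
```

Request:
drive_tool:
  steps: [0,0,0,-1,1,0,0,0,-1,1,0,0,0,-1,1,0,0,0,-1,1,0,0,0,-1,1]

```text
t: 17.37
position: [0.604, 0.1688, 0.2301]
tcp_rot: [-0.87, -3.016, 0.002]
contact_force: [0.1, 0.1, 0.3]
width: 0.0851
finger_force: 0.0
```

Request:
drive_tool:
  steps: [0,0,0,-1,1,0,0,0,-1,1,0,0,0,-1,1,0,0,0,-1,1,0,0,0,-1,1]

```text
t: 17.78
position: [0.604, 0.1688, 0.2301]
tcp_rot: [-0.097, -3.137, 0.001]
contact_force: [-1.1, 0.3, -0.1]
width: 0.0853
finger_force: 0.0
```

Request:
drive_tool:
  steps: [0,0,0,-1,1,0,0,0,-1,1,0,0,0,-1,1,0,0,0,-1,1,0,0,0,-1,1]

```text
t: 18.2
position: [0.6041, 0.1688, 0.2301]
tcp_rot: [0.682, -3.064, 0.0]
contact_force: [-0.0, -0.8, -1.4]
width: 0.0853
finger_force: 0.0
```

```bash
python3 - <<'E'
from st import *
from h import *
from rig import capture
to(.599,.185,120)
T=capture("top");S=capture("side")
# red knob centroid both views: quick check against model
p=np.array([.677,.1175,0])
for n,c in(("T",T),("S",S)):
    h=cv2.cvtColor(c["frame"],cv2.COLOR_BGR2HSV);m=(((h[...,0]<6)|(h[...,0]>174))&(h[...,1]>150)&(h[...,2]>90)).astype(np.uint8)
    k,l,st,ce=cv2.connectedComponentsWithStats(m);i=1+np.argmax(st[1:,4]);print(n,st[i],ce[i])
    for d in(105,125,145): print(d,proj(c,p+[-.016-.469*d/1e3,.07,.061+.883*d/1e3]))
a=np.hstack([cv2.resize(T["frame"][150:270,190:270],(400,600),interpolation=2),cv2.resize(S["frame"][230:350,225:305],(400,600),interpolation=2)])
cv2.imwrite("pics/c6.png",a)
E
```

```text
t 18.2 pos [0.6041 0.1688 0.2301] yaw y 115.11 z [-0.0025 -0.0006 -1.    ] F [-0.0242 -0.7703 -1.4269] w 0.08534871477620357 ff 0.0 q [ 0.3001  0.5801 -0.9683  1.6273  0.5033  1.2075  1.2321]
units to 0.599 0.185 : [-0.0576  0.4205  0.0001] -0.8536943502950239Traceback (most recent call last):
  File "<stdin>", line 10, in <module>
    return _wrapfunc(a, 'argmax', axis=axis, out=out, **kwds)
    return bound(*args, **kwds)
ValueError: attempt to get argmax of an empty sequence
```

```bash
python3 - <<'E'
from st import *
from h import *
from rig import capture
T=capture("top");S=capture("side")
p=np.array([.6755,.1175,0]);a=np.linspace(0,2*np.pi,60)
u=np.array([-.469,0,.883]);e1=np.array([.883,0,.469]);e2=np.array([0,1,0])
for n,c,f in(("T",T,"top"),("S",S,"side")):
    h=cv2.cvtColor(cv2.imread(f"pics/{f}0.png"),cv2.COLOR_BGR2HSV);m=(((h[...,0]<6)|(h[...,0]>174))&(h[...,1]>150)&(h[...,2]>70)).astype(np.uint8)
    k,l,st,ce=cv2.connectedComponentsWithStats(m);i=1+np.argmax(st[1:,4]);print(n,st[i])
    P=np.vstack([p+[-.016,0.07,.061]+u*d+.023*(np.cos(a)[:,None]*e1+np.sin(a)[:,None]*e2) for d in(.105,.145)])
    q=proj(c,P);print("model bbox",q.min(0),q.max(0)-q.min(0))
E
```

```text
t 18.3 pos [0.6041 0.1688 0.2301] yaw y 114.87 z [-0.0029 -0.0002 -1.    ] F [ 0.1434  0.2078 -0.647 ] w 0.08562584903303114 ff 0.0 q [ 0.3002  0.5803 -0.9681  1.6271  0.5027  1.2075  1.2286]
T [211 191  28  29 537]
model bbox [211.498  189.6762] [28.5883 30.2847]
S [252 276  28  30 498]
model bbox [251.0058 275.4168] [29.2407 30.6094]
```

Request:
drive_tool:
  steps: [-0.1,0.47,0,0,1,0,0,0,-0.85,1,0,0,0.4,0,1,0,0,0.5,0,1,0,0,0.5,0,1]
  squeeze: 40

```text
t: 18.82
position: [0.6006, 0.1882, 0.1754]
tcp_rot: [-0.801, 3.037, -0.0]
contact_force: [-0.5, 0.4, 0.2]
width: 0.0857
finger_force: 0.0
```

Request:
drive_tool:
  steps: [0,0,0.4,0,1,0,0,0.1,0,1,0,0,0,0,-1,0,0,0,0,-1,0,0,0,0,-1]

```text
t: 19.23
position: [0.6009, 0.189, 0.1574]
tcp_rot: [-0.804, 3.035, 0.002]
contact_force: [-8.5, 7.4, 10.7]
width: 0.0518
finger_force: 13.9
```

Request:
drive_tool:
  steps: [0,0,0,0,-1,0,0,0,0,-1,0,0,0,0,-1,0,0,0,0,-1,0,0,0,0,-1]

```text
t: 19.65
position: [0.6007, 0.1894, 0.158]
tcp_rot: [-0.805, 3.035, 0.001]
contact_force: [-2.9, 1.3, 6.1]
width: 0.05
finger_force: 39.3
```

```bash
python3 - <<'E'
from st import *
to(.600,.1875,120);print(s["wrist_torque"])
E
```

```text
t 19.65 pos [0.6007 0.1894 0.158 ] yaw y 119.7 z [ 0.0018  0.0014 -1.    ] F [-2.8597  1.2811  6.135 ] w 0.049952635652549565 ff 39.3239825963974 q [ 0.2462  0.6592 -0.9394  1.6923  0.589   1.0966  1.2162]
units to 0.6 0.1875 : [ 0.0375 -0.0323 -0.0001] -0.052226439622154265
[-0.0022  0.5972 -0.1782]
```

Request:
drive_tool:
  steps: [0,0,0,0.7,-1,0,0,0,0.7,-1,0,0,0,0.7,-1,0,0,0,0.7,-1,0,0,0,0.7,-1]

```text
t: 20.07
position: [0.6008, 0.1898, 0.1581]
tcp_rot: [-0.26, 3.128, 0.003]
contact_force: [-1.4, 2.4, 4.1]
width: 0.0456
finger_force: 40.2
```

Request:
drive_tool:
  steps: [0,0,0,0.7,-1,0,0,0,0.7,-1,0,0,0,0.7,-1,0,0,0,0.7,-1,0,0,0,0.7,-1]

```text
t: 20.48
position: [0.6014, 0.191, 0.1578]
tcp_rot: [0.286, 3.125, 0.008]
contact_force: [-0.0, 4.1, 0.4]
width: 0.0448
finger_force: 59.6
```

Request:
drive_tool:
  steps: [0,0,0,0.7,-1,0,0,0,0.7,-1,0,0,0,0.7,-1,0,0,0,0.7,-1,0,0,0,0,-1]

```text
t: 20.9
position: [0.6017, 0.1928, 0.159]
tcp_rot: [0.712, 3.055, 0.014]
contact_force: [-7.0, -2.8, 6.0]
width: 0.0452
finger_force: 104.9
```

```bash
python3 - <<'E'
from st import *
from h import *
from rig import capture
print(s["wrist_torque"])
S=capture("side");T=capture("top");cv2.imwrite("pics/s7.png",S["frame"])
p=np.array([.6755,.1175,0]);u=np.array([-.469,0,.883]);a=p+[-.016,.07,.061]+u*.145
q=proj(S,a)[0];print(q)
f=S["frame"];y,x=int(q[1]),int(q[0])
# white-ish pixels near hub
for yy in range(y-16,y+18): print("".join("W" if f[yy,xx].min()>110 else "K" if f[yy,xx].max()<60 else "r" if f[yy,xx,2]>90 and f[yy,xx,0]<70 else "." for xx in range(x-20,x+22)))
E
```

```text
t 20.9 pos [0.6017 0.1928 0.159 ] yaw y 63.74 z [ 0.0068  0.0073 -1.    ] F [-7.041  -2.7836  6.0034] w 0.04515455195110494 ff 104.90631580352783 q [ 0.1124  0.5792 -0.7249  1.7005  0.4364  1.0204  0.3515]
[ 4.2605 -0.7651  2.5219]
[269.4977 284.9181]
KKKKKKKKKKKKKKKKKKKKKKKKKKKKKKKKKKKKKK....
KKKKKKKKKKKKKKKKKKKKKKKKKKKKKKKKKKKKK.....
KKKKKKKKKKKKKKKKKKKKKKKKKKKKKKKKKK........
KKKKKKKKKKKKKKKKKK..KKKKKKKKKKKKK.........
KKKKKKKKKKKKKKKK.....KKKKKKKKKKKK.........
KKKKKKKKKKKKKKKK.WW..KKKKKKKKKKK..........
KKKKKKKKKKKKKKKKWWW..KKKKKKKKKK...........
KKKKKKKKKKKKKKK.WWW..KKKKKKKKK..WWWWWWWW..
KKKKKKKKKKKKKKKK....KKKKKKKKKK.WWWWWWWWWW.
KKKKKKKKKKKKKKKK..r..KKKKKKKKK.WWWWWWWWWW.
KKKKKKKKKKKKKKKK......KKKKKKKK.WWWWWWWWWW.
KKKKKKKKKKKKKKKK...K...KKKKKKK..WWWWWWWW..
KKKKKKKKKKKKKKK...KKKKKKKKKKKK..WWWWWWWW..
KKKKK.KKKKKKKKK.KKKKKKKKKKKKKKK.WWWWWWWW.K
KKKK.W.KKKKKK...KKKKKKKKKKKKKKK.WWWWWWW...
KKKK.W..KKKKK..KKKKKKK..KK.KK.K.WWWWWWW...
KKKKK..KKKKKK..KKK....K.KKK.....WWWWWWW...
KKKKKKKKKKKKK...KKKKKKKKKKK....WWWWWWW....
KKKKKKKKKKKK....KKKKKKKKKKK...rWWWWWWW....
KKKKKKKKKKKK.....KKKKKKKKK....rWWWWWWW....
KKKKKKKKKKKK......KKKKKKKK....rWWWWWW.....
KKKKKKKKKKKK.......KKKKKK.....rWWWWWW.....
KKKKKKKKKKKK..................rWWWWW..K...
KKKKKKKKKKKK...................WWWWW......
KKKKKKKKKKKKK...............rr.WWWWW......
KKKKKKKKKK.KK...............r.WWWWW.......
KKKKKKKKK..KK...............r.WWWWW.....KK
.KKKKKKKK...K................WWWW.....KKKK
W.KKKKKKKK.KK..............r.WW....KKKKKKK
W.KKKKKKKK.KK......................KKKKKKK
W.KKKKKKKK.KK......................KKKKKKK
W.KKKKKKKK..K.....................KKKKKKKK
W.KKKKKKKK.KK.....................KKKKKKKK
W.KKKKKKKKK.K....................KKKKKKKKK
```

Request:
drive_tool:
  steps: [0,0,0,0,1,0,0,0,0,1,0,0,0,0,1,0,0,0,-1,1,0,0,0,-1,1]

```text
t: 21.42
position: [0.6008, 0.1879, 0.1563]
tcp_rot: [0.404, 3.115, -0.0]
contact_force: [0.2, 0.2, 0.4]
width: 0.0855
finger_force: 0.0
```

Request:
drive_tool:
  steps: [0,0,0,-1,1,0,0,0,-1,1,0,0,0,-1,1,0,0,0,-1,1,0,0,0,-1,1]

```text
t: 21.83
position: [0.6008, 0.1877, 0.1561]
tcp_rot: [-0.38, 3.118, -0.0]
contact_force: [-0.1, 0.1, 0.6]
width: 0.0855
finger_force: 0.0
```

```bash
cat > kn.py <<'E'
from h import *
from rig import capture
def ang(c,f,d=(0,0),verbose=0):
    "angles (deg, about upward axis, from the face's uphill-back direction e1) of hub line and knob mark"
    p=np.array([.6755,.1175,0]);u=np.array([-.469,0,.883]);e1=np.array([.883,0,.469]);e2=np.array([0,1,0])
    C=p+[-.016,.07,.061]+u*.145; o={}
    a=np.radians(np.arange(0,360,10))
    for r in(.003,.005,.007,.010,.012,.014,.016,.018,.020):
        q=(proj(c,C+r*(np.cos(a)[:,None]*e1+np.sin(a)[:,None]*e2))+d).astype(np.float32)
        v=cv2.remap(f,q[:,0].copy(),q[:,1].copy(),cv2.INTER_LINEAR)[:,0].astype(int)
        w=v.min(1); print(int(r*1e3)," ".join("%3d"%z for z in w))
if __name__=="__main__":
    import st
    print("   "," ".join("%3d"%z for z in range(0,360,10)))
    S=capture("side");T=capture("top")
    import sys
    if "0" in sys.argv: ang(S,cv2.imread("pics/side0.png"));ang(T,cv2.imread("pics/top0.png"))
    ang(S,S["frame"])
    if "T" in sys.argv: ang(T,T["frame"])
E
python3 kn.py 0
```

```text
t 21.8333 pos [0.6008 0.1877 0.1561] yaw y 103.88 z [ 0.0003 -0.0001 -1.    ] F [-0.0502  0.0571  0.5649] w 0.08545486751215685 ff 0.0 q [ 0.2116  0.6363 -0.8771  1.6954  0.547   1.0734  0.9733]
      0  10  20  30  40  50  60  70  80  90 100 110 120 130 140 150 160 170 180 190 200 210 220 230 240 250 260 270 280 290 300 310 320 330 340 350
3  59  60  64  69  76  82  90  98 105 109 102  95  89  82  73  68  63  61  60  62  67  73  81  89  97 106 115 115 107 100  91  83  74  67  63  60
5  22  20  23  28  37  50  63  73  78  82  77  66  56  44  33  28  27  26  24  25  29  36  47  61  79  98 107 111 102  83  65  51  38  30  27  25
7  12  13  14  17  19  23  33  44  53  52  48  30  19  14  13  14  15  18  18  17  16  17  25  36  55  84 111 106  91  60  36  19  14  15  14  12
10  14  14  16  16  18  15  14  20  18  20  19  17  15  14  14  16  15  15  17  16  14   9  14  22  27  58  93 102  67  28  15  12  12  16  15  13
12  25  22  20  20  22  24  23  21  21  19  19  22  20  18  21  23  22  21  19  14  18  23  20  22  24  39  81  92  53  22  15  15  22  25  25  23
14  29  28  28  31  29  2
[... 2502 characters left out ...]
  17  15  18  16  13  13  12  11  14  11  10   8  18  27  32  37  40  31  23  27  29  27  20  19  17  17  21  24
14  34  31  24  18  19  19  16  16  18  18  17  17  18  10  13  14  14  14  11  11  20  36  43  33  25  21  18  26  28  27  17  18  13  18  23  30
16  37  33  27  21  19  18  17  12  20  17  16  20  14  13  13  15  14  11  13  11  11  34  51  34  14  13  19  24  29  25  17  17  17  23  32  38
18  39  38  28  17  19  19  19  14  16  17  16  20  15  15  13  17  18  14  14  10  19  35  50  35  15  12  16  22  28  21  18  17  18  30  38  39
20  39  36  34  16  19  19  19  14  16  16  15  14  14  16  17  22  17  32  45  50  56  60  48  32  14  13  13  23  28  19  20  19  24  40  37  41
```

Request:
drive_tool:
  steps: [0,0,0,-1,1,0,0,0,-1,1,0,0,0,-1,1,0,0,0,-0.7,1,0,0,0,0,-1]

```text
t: 22.35
position: [0.6006, 0.1878, 0.1559]
tcp_rot: [0.939, -2.998, -0.0]
contact_force: [-0.5, -0.3, 0.2]
width: 0.0753
finger_force: 0.0
```

Request:
drive_tool:
  steps: [0,0,0,0,-1,0,0,0,0,-1,0,0,0,0,-1,0,0,0,0,-1,0,0,0,0,-1]

```text
t: 22.77
position: [0.6002, 0.1887, 0.1569]
tcp_rot: [-0.938, 2.998, -0.0]
contact_force: [-3.1, 0.1, 5.8]
width: 0.0506
finger_force: 38.9
```

Request:
drive_tool:
  steps: [0,0,0,0.8,-1,0,0,0,0.8,-1,0,0,0,0.8,-1,0,0,0,0.8,-1,0,0,0,0.8,-1]

```text
t: 23.18
position: [0.5998, 0.1898, 0.1574]
tcp_rot: [-0.32, 3.125, 0.002]
contact_force: [-4.2, 5.0, 3.7]
width: 0.0465
finger_force: 39.2
```

Request:
drive_tool:
  steps: [0,0,0,0.8,-1,0,0,0,0.8,-1,0,0,0,0.8,-1,0,0,0,0.8,-1,0,0,0,0.8,-1]

```text
t: 23.6
position: [0.6004, 0.1916, 0.157]
tcp_rot: [0.303, 3.125, 0.008]
contact_force: [-10.7, -3.4, 17.2]
width: 0.0454
finger_force: 62.3
```

Request:
drive_tool:
  steps: [0,0,0,0.8,-1,0,0,0,0.5,-1,0,0,0,0,1,0,0,0,0,1,0,0,0,0,1]

```text
t: 24.02
position: [0.6006, 0.1878, 0.156]
tcp_rot: [0.505, 3.1, -0.0]
contact_force: [0.4, -0.1, 0.7]
width: 0.079
finger_force: 0.0
```

```bash
python3 kn.py
```

```text
t 24.0167 pos [0.6006 0.1878 0.156 ] yaw y 71.5 z [ 0.0004 -0.0004 -1.    ] F [ 0.3724 -0.0968  0.678 ] w 0.07900322192219039 ff 0.0 q [ 0.1337  0.5916 -0.7518  1.701   0.4599  1.0336  0.4736]
      0  10  20  30  40  50  60  70  80  90 100 110 120 130 140 150 160 170 180 190 200 210 220 230 240 250 260 270 280 290 300 310 320 330 340 350
3  32  26  20  16  12  12  11  12  12  12  12  12  13  14  18  21  24  29  33  37  41  45  47  48  50  52  54  53  51  50  50  48  47  45  41  38
5  34  26  20  14   9   7   4   3   8  11  11   6   1   5  10  14  20  26  33  39  46  52  51  51  52  48  46  48  50  51  53  55  58  58  50  41
7  31  22  16  14  10   8   6   7  12  11   9   3   2   5   7  10  15  20  28  36  44  52  49  45  39  33  31  31  32  36  43  51  54  53  47  39
10  10   8   9   9  11   9   7   8   8   6   6  11  12  11   8  12  16  24  27  29  30  34  29  24  15  12  10  13  11  13  20  27  32  28  25  21
12  14  17  13   8   8  12  10  14  11   6  10  10  10  12  10  16  25  39  46  34  17  20  21  14  10   1  10  12   7   2   8  14  18  17  13  13
14  12  11  13  12   8  14  14  15  15  11  14   9  10  12  11  20  27  48  53  35  18  17  17  10   8   5   9  11   7  10  15  12  11  15  11  13
16  12  13  11  13  13  15  15  11  14  12  14  11  13  15  15  19  25  46  53  36  19  15  15  14  11  12  10  12   9  16  13  12  12  10  10  13
18  17   9  13  16  15  15  13  13  13  11  13  13  15  13  10  14  20  46  57  33  20  22  13  14  14  12  11  13  13  24  31  27  19   7  10  16
20  18  18  18  10  10  16  14  13  13  14  14  12  15  10  16  14  25  49  70  63  54  56  24  14  10  13  12  14  16  45  67  55  24  12   6  10
```

Request:
drive_tool:
  steps: [0,0,0,-1,1,0,0,0,-1,1,0,0,0,-1,1,0,0,0,-1,1,0,0,0,-1,1]

```text
t: 24.53
position: [0.6006, 0.1878, 0.1559]
tcp_rot: [0.286, -3.128, 0.0]
contact_force: [0.6, 0.1, -0.4]
width: 0.0855
finger_force: 0.0
```

Request:
drive_tool:
  steps: [0,0,0,-1,1,0,0,0,-1,1,0,0,0,-1,1,0,0,0,-1,1,0,0,0,-0.4,1]

```text
t: 24.95
position: [0.6007, 0.1876, 0.1557]
tcp_rot: [0.962, -2.99, -0.0]
contact_force: [-0.4, 0.4, 0.0]
width: 0.0851
finger_force: 0.0
```

Request:
drive_tool:
  steps: [0,0,0,0,-1,0,0,0,0,-1,0,0,0,0,-1,0,0,0,0,-1,0,0,0,0,-1]

```text
t: 25.37
position: [0.6002, 0.1886, 0.1568]
tcp_rot: [-0.954, 2.993, -0.0]
contact_force: [-2.1, -0.7, 4.8]
width: 0.0511
finger_force: 38.9
```

Request:
drive_tool:
  steps: [0,0,0,0,-1,0,0,0,0.8,-1,0,0,0,0.8,-1,0,0,0,0.8,-1,0,0,0,0.8,-1]

```text
t: 25.78
position: [0.5997, 0.1897, 0.1571]
tcp_rot: [-0.462, 3.107, 0.002]
contact_force: [-4.5, 2.5, 6.7]
width: 0.0479
finger_force: 38.0
```

Request:
drive_tool:
  steps: [0,0,0,0.8,-1,0,0,0,0.8,-1,0,0,0,0.8,-1,0,0,0,0.8,-1,0,0,0,0.8,-1]

```text
t: 26.2
position: [0.6003, 0.1908, 0.1568]
tcp_rot: [0.162, 3.136, 0.006]
contact_force: [-2.8, 5.4, 3.3]
width: 0.0448
finger_force: 46.3
```

Request:
drive_tool:
  steps: [0,0,0,0.8,-1,0,0,0,0.8,-1,0,0,0,0.6,-1,0,0,0,0,1,0,0,0,0,1]

```text
t: 26.62
position: [0.6004, 0.1882, 0.1562]
tcp_rot: [0.503, 3.1, -0.001]
contact_force: [0.4, -0.3, -0.2]
width: 0.0678
finger_force: 0.0
```

Request:
drive_tool:
  steps: [0,0,0,0,1,0,0,0,0,1,0,0,0,-1,1,0,0,0,-1,1,0,0,0,-1,1]

```text
t: 27.03
position: [0.6007, 0.1878, 0.156]
tcp_rot: [0.027, 3.141, -0.0]
contact_force: [-0.1, -0.3, 0.1]
width: 0.0856
finger_force: 0.0
```

```bash
python3 kn.py
```

```text
t 27.0333 pos [0.6007 0.1878 0.156 ] yaw y 89.01 z [ 0.0002 -0.0001 -1.    ] F [-0.1477 -0.2726  0.0843] w 0.0855744622178488 ff 0.0 q [ 0.1768  0.6149 -0.8199  1.6979  0.5066  1.0541  0.7438]
      0  10  20  30  40  50  60  70  80  90 100 110 120 130 140 150 160 170 180 190 200 210 220 230 240 250 260 270 280 290 300 310 320 330 340 350
3  14  12  11   9   9  12  13  14  13  13  18  24  29  35  40  45  49  53  55  56  57  57  54  52  52  54  58  57  52  48  44  39  32  27  21  17
5   9   7   5   4   3   5   5   5   9   8  10  16  23  31  40  47  51  54  56  54  50  47  43  40  39  42  46  51  53  53  52  41  28  19  15  12
7  15  11   7   7   6   6   7   9  10   7   8  13  19  27  34  40  44  41  37  37  32  28  25  22  22  27  32  40  49  55  53  39  27  17  11  15
10  20  19  19  12   8  10  11  11  10   7   4   5  13  22  29  23  19  15  13  13  12   9  10  11   4  11  18  20  31  43  39  28  17  19  22  23
12  27  22  21  14  11  12  10  14  12  10   9   9  23  40  39  25  12  13  10   4   6  10  12  12   7   4  13   9  23  32  25  20  17  19  23  26
14  25  26  26  25  19  14  10  11   8  11  11  12  27  51  50  27  15  17  14  12   7  10  12  16   8   7  10  11  16  19  19  15  21  22  26  25
16  24  25  25  27  26  20  10  10  12  10  10  12  25  51  52  29  13  13  12   8  11   8  10  12  11  16  10  14  12  17  18  21  26  22  22  21
18  23  23  19  21  25  26  15  11  16  12  16  10  20  55  51  25  11  13  16  16  18  22  14  11  12  12  15  17  10  16  17  24  31  26  22  18
20  17  16  18  12  19  24  19  15  15  11  14  18  19  48  45  21  21  26  46  59  57  57  27  15  10   7  17  20  14  10  17  28  43  50  38  24
```

Request:
drive_tool:
  steps: [0,0,0,-1,1,0,0,0,-1,1,0,0,0,-1,1,0,0,0,-1,1,0,0,0,-1,1]

```text
t: 27.55
position: [0.6006, 0.1879, 0.156]
tcp_rot: [-0.746, 3.052, -0.0]
contact_force: [0.4, -0.6, 0.0]
width: 0.0855
finger_force: 0.0
```

Request:
drive_tool:
  steps: [0,0,0,-1,1,0,0,0,-0.3,1,0,0,0,0,-1,0,0,0,0,-1,0,0,0,0,-1]

```text
t: 27.97
position: [0.6002, 0.1885, 0.1562]
tcp_rot: [0.937, -2.998, -0.001]
contact_force: [-8.5, 2.8, 19.8]
width: 0.0517
finger_force: 36.0
```

Request:
drive_tool:
  steps: [0,0,0,0,-1,0,0,0,0,-1,0,0,0,0,-1,0,0,0,0.8,-1,0,0,0,0.8,-1]

```text
t: 28.38
position: [0.599, 0.1891, 0.1577]
tcp_rot: [0.692, -3.062, -0.0]
contact_force: [-13.3, -2.8, 20.7]
width: 0.049
finger_force: 36.3
```

Request:
drive_tool:
  steps: [0,0,0,0.8,-1,0,0,0,0.8,-1,0,0,0,0.8,-1,0,0,0,0.8,-1,0,0,0,0.8,-1]

```text
t: 28.8
position: [0.6002, 0.1902, 0.157]
tcp_rot: [-0.071, 3.14, 0.004]
contact_force: [-4.9, 0.8, 6.3]
width: 0.0448
finger_force: 40.1
```

Request:
drive_tool:
  steps: [0,0,0,0.8,-1,0,0,0,0.8,-1,0,0,0,0.8,-1,0,0,0,0.8,-1,0,0,0,0.6,-1]

```text
t: 29.22
position: [0.6, 0.1922, 0.158]
tcp_rot: [0.518, 3.098, 0.008]
contact_force: [-5.7, 0.1, 7.5]
width: 0.0453
finger_force: 89.8
```

Request:
drive_tool:
  steps: [0,0,0,0,1,0,0,0,0,1,0,0,0,0,1,0,0,0,-1,1,0,0,0,-1,1]

```text
t: 29.63
position: [0.6007, 0.1878, 0.156]
tcp_rot: [0.201, 3.135, -0.001]
contact_force: [0.6, -0.6, 0.1]
width: 0.0851
finger_force: 0.0
```

```bash
python3 kn.py
```

```text
t 29.6333 pos [0.6007 0.1878 0.156 ] yaw y 82.67 z [ 0.0004 -0.0004 -1.    ] F [ 0.6052 -0.6444  0.0975] w 0.0850597312785262 ff 0.0 q [ 0.1611  0.6061 -0.7949  1.699   0.4896  1.0463  0.6459]
      0  10  20  30  40  50  60  70  80  90 100 110 120 130 140 150 160 170 180 190 200 210 220 230 240 250 260 270 280 290 300 310 320 330 340 350
3  17  12   9   6   5   7  10  13  15  18  22  28  32  37  42  48  52  54  55  56  55  55  53  52  53  54  57  57  53  49  46  41  36  31  27  22
5   8   6   8  10   9   5   3   2   6  10  15  18  21  30  40  47  48  48  48  44  41  38  38  38  40  43  47  53  56  54  52  43  33  24  17  11
7   4   4   7  10  10   8   6   3   0   9  13  15  20  30  35  37  39  37  30  26  23  22  21  21  24  28  30  38  47  54  54  43  31  18   9   6
10  10   9  12  12  10   3   3   7  12  24  25  19  14  13  13  16  15  13  10   9   6  11  11   9   9  11  12  17  31  49  50  39  23  13  10  11
12   6   9   7   9  13   8   5  13  18  37  38  22  17  17  12  10   8  10  12  11   5   7   9  11  10   4   5  10  21  41  42  30  18  14  14  14
14  22  24  19  11  11  10   7  14  18  43  47  22  15  15  12  12  14  11  10   9   9   6  11  12  12   7   5   7  14  25  27  14  12  15  20  21
16  25  21  22  18   9  14   5  16  15  42  51  21  13  12  15  13  14  15  13  10  11   9  10  12  13  13  12   9  11  18  17   9   8  17  25  24
18  26  23  23  20  11  17  15  16  14  39  50  20  10  14  13   9  11  14  18  16  15  19  10  13  15  14  13  13  12  24  24  11  15  21  26  25
20  28  24  26  23  16  15  13  13  14  37  45  19  10  15  14  15  22  34  43  57  55  54  28  13  10   8  14  13  14  49  45  15  19  31  38  34
```

The mark is at 96° while the hub line has stayed at about 135°, so the clutch has slipped roughly 39°. One more stroke should bring it to about 80°.

Request:
drive_tool:
  steps: [0,0,0,-1,1,0,0,0,-1,1,0,0,0,-1,1,0,0,0,-1,1,0,0,0,-1,1]

```text
t: 30.15
position: [0.6006, 0.1878, 0.1559]
tcp_rot: [0.576, -3.088, 0.0]
contact_force: [0.3, 0.1, 0.5]
width: 0.0852
finger_force: 0.0
```

Request:
drive_tool:
  steps: [0,0,0,-1,1,0,0,0,-1,1,0,0,0,-0.4,1,0,0,0,0,-1,0,0,0,0,-1]

```text
t: 30.57
position: [0.6005, 0.1878, 0.1559]
tcp_rot: [0.934, -2.999, -0.0]
contact_force: [0.0, -0.6, -0.7]
width: 0.0637
finger_force: 0.0
```

Request:
drive_tool:
  steps: [0,0,0,0,-1,0,0,0,0,-1,0,0,0,0,-1,0,0,0,0,-1,0,0,0,0.8,-1]

```text
t: 30.98
position: [0.5996, 0.1889, 0.157]
tcp_rot: [0.819, -3.032, -0.001]
contact_force: [-11.6, -2.6, 18.9]
width: 0.0502
finger_force: 36.9
```

Request:
drive_tool:
  steps: [0,0,0,0.8,-1,0,0,0,0.8,-1,0,0,0,0.8,-1,0,0,0,0.8,-1,0,0,0,0.8,-1]

```text
t: 31.4
position: [0.6001, 0.1901, 0.1569]
tcp_rot: [-0.196, 3.134, 0.004]
contact_force: [-4.0, 5.3, 4.9]
width: 0.046
finger_force: 39.1
```

Request:
drive_tool:
  steps: [0,0,0,0.8,-1,0,0,0,0.8,-1,0,0,0,0.8,-1,0,0,0,0.8,-1,0,0,0,0.8,-1]

```text
t: 31.82
position: [0.6005, 0.1922, 0.1571]
tcp_rot: [0.425, 3.111, 0.01]
contact_force: [-3.1, 1.7, 3.1]
width: 0.045
finger_force: 70.8
```

Request:
drive_tool:
  steps: [0,0,0,0,1,0,0,0,0,1,0,0,0,0,1,0,0,0,0,1,0,0,-0.5,0,1]

```text
t: 32.23
position: [0.5986, 0.1863, 0.1725]
tcp_rot: [-0.425, -3.107, 0.005]
contact_force: [-0.6, -0.7, -0.3]
width: 0.085
finger_force: 0.0
```

Request:
drive_tool:
  steps: [0,0,-0.9,0,1,0,0,-0.9,0,1,0,0,-0.7,0,1,0.9,0,0,0,1,0.9,0,0,0,1]

```text
t: 32.65
position: [0.5327, 0.2074, 0.2778]
tcp_rot: [0.431, 3.109, 0.005]
contact_force: [-0.7, 0.7, 0.4]
width: 0.0853
finger_force: 0.0
```

```bash
python3 -c "
from st import *
to(.45,-.15)"
```

```text
t 32.65 pos [0.5327 0.2074 0.2778] yaw y 74.21 z [ 0.0036  0.0024 -1.    ] F [-0.6584  0.7492  0.437 ] w 0.08525851241480968 ff 0.0 q [ 0.1929  0.384  -0.8641  1.7123  0.3128  1.1857  0.542 ]
units to 0.45 -0.15 : [-0.4413 -9.1604 -0.0289] None
```

Now I'll move the arm clear to the right (tool −y) so the final views are unobstructed.

Request:
drive_tool:
  steps: [-0.1,-0.8,-0.2,0,1,-0.1,-0.9,-0.1,0,1,-0.1,-0.9,0,0,1,-0.1,-0.9,0,0,1,0,-0.9,0,0,1]

```text
t: 33.07
position: [0.4992, 0.0315, 0.2882]
tcp_rot: [0.426, 3.112, -0.0]
contact_force: [-0.1, -0.5, 0.8]
width: 0.085
finger_force: 0.0
```

Request:
drive_tool:
  steps: [0,-0.9,0,0,1,0,-0.9,0,0,1,0,-0.9,0,0,1,0,-0.9,0,0,1,0,-0.8,0,0,1]

```text
t: 33.48
position: [0.4509, -0.1385, 0.2882]
tcp_rot: [0.428, 3.112, -0.001]
contact_force: [-0.1, -0.7, -1.0]
width: 0.0853
finger_force: 0.0
```

Request:
drive_tool:
  steps: [0,-0.9,0,0,1,0,-0.9,0,0,1,0,-0.5,0,0,1,0,0,0,0,1,0,0,0,0,1]

```text
t: 33.9
position: [0.4267, -0.2258, 0.2879]
tcp_rot: [-0.43, -3.112, -0.0]
contact_force: [0.1, 0.3, 0.1]
width: 0.0855
finger_force: 0.0
```

```bash
python3 kn.py T; python3 - <<'E'
from h import *
from rig import capture
T=capture("top");S=capture("side");t=T["frame"];f=S["frame"]
a=np.hstack([cv2.resize(t[112:244,190:335],(435,396),interpolation=2),cv2.resize(f[250:360,170:270],(360,396),interpolation=2)])
cv2.imwrite("pics/c8.png",np.clip(a*1.3,0,255).astype(np.uint8))
E
```

```text
t 33.9 pos [ 0.4267 -0.2258  0.2879] yaw y 74.25 z [-0.0002  0.0003 -1.    ] F [0.0961 0.3237 0.1463] w 0.08546180110667304 ff 0.0 q [ 0.9767  0.1611 -0.6817  1.8936  0.112   1.1252  1.5488]
      0  10  20  30  40  50  60  70  80  90 100 110 120 130 140 150 160 170 180 190 200 210 220 230 240 250 260 270 280 290 300 310 320 330 340 350
3  31  26  24  23  23  25  27  29  30  32  39  48  56  65  73  82  89  94  98 100 101 102  98  95  95  96 100 100  92  86  80  72  62  53  44  36
5  15  10  10  10  12  16  17  17  19  18  24  34  43  56  71  81  83  83  82  78  74  72  70  70  73  79  85  95 100  96  92  75  57  42  31  22
7  16  16  15  13  14  18  16  15   9  13  15  22  31  44  54  61  66  63  54  48  41  38  36  35  39  50  59  74  91  97  94  75  55  36  23  18
10  18  16  12  17  30  44  50  31  17  18  18   6  15  24  25  27  26  24  19  17  16  15  19  17  14  21  25  36  63  88  88  69  39  24  18  19
12  27  24  22  22  32  62  81  54  24  24  22  19  23  22  23  23  20  16  10  11  20  20  19  20  17  21  16  21  45  70  74  52  34  25  24  24
14  28  27  27  27  31  63  9
[... 1178 characters left out ...]
  50  36  41  69 112 122  86  46  31  28  27  26  23  23  21  23  24  24  21  24  23  22  22  24  24  23  25  24
14  24  25  25  23  27  51 102 111  64  33  31  42  71  81  52  31  25  23  21  22  22  21  21  21  20  22  23  24  25  24  23  25  26  23  24  24
16  26  22  23  23  25  52 121 129  63  28  27  26  31  39  30  24  20  21  20  22  20  19  21  23  24  22  22  26  26  24  25  26  23  24  23  25
18  26  25  23  25  24  50 127 131  49  23  25  23  22  24  23  24  22  24  25  24  25  28  23  26  24  23  22  23  22  22  24  23  22  23  24  23
20  24  23  24  25  24  39 122 127  39  23  25  27  26  28  28  34  36  35  42  41  43  51  37  35  38  36  22  17  18  21  20  23  25  25  27  24
```

View pics/c8.png

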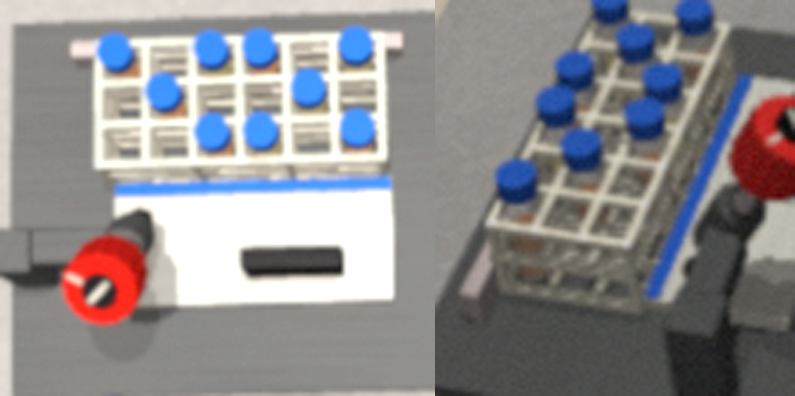

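```bash
python3 - <<'E'
from h import *
from rig import capture
T=capture("top");S=capture("side");t=T["frame"].astype(int)
def line(pts,z,n,c=T):
    W=onz(c,pts,z)
    for _ in range(4):
        k=np.polyfit(W[:,1],W[:,0],1);r=W[:,0]-np.polyval(k,W[:,1]);W=W[abs(r)<max(2*r.std(),5e-4)]
    print(n,"slope deg",np.degrees(np.arctan(k[0])).round(2),"x at y=.02,.12,.22",np.polyval(k,[.02,.12,.22]).round(4),"rms",r.std().round(4),len(W))
def edge(cols,r0,r1,ch,sign):
    o=[]
    for c in cols:
        g=np.diff(cv2.GaussianBlur(ch[r0:r1,c].astype(np.float32),(1,5),0)[:,0])*sign
        i=int(g.argmax());w=g[max(i-2,0):i+3].clip(0);o.append([c,r0+max(i-2,0)+(w*np.arange(len(w))).sum()/w.sum()+.5])
    return np.array(o)
blue=(t[...,0]-t[...,2]).astype(np.float32)
g=t.mean(2).astype(np.float32)
line(edge(range(232,318),168,180,blue,1),.052,"stripe front edge")
line(edge(range(197,345),112,122,g,-1),.04,"platform rear edge")
line(edge(range(197,345),236,248,g,1),.04,"platform front edge")
sat=g
fc=list(range(215,221))+list(range(320,323))
line(edge(fc,120,128,g,1),.065,"fence rear top(ends)");line(edge(fc,124,136,g,-1),.065,"fence front top(ends)")
line(edge(range(224,317),150,172,g,-1),.11,"rack front top bar")
# side view: stripe
s=S["frame"].astype(int);b=(s[...,0]-s[...,2])
# caps centroids -> rack axis
h=(blue>60).astype(np.uint8);h[165:]=0;k,l,st,ce=cv2.connectedComponentsWithStats(h)
W=np.array([onz(T,ce[i][None],.125)[0] for i in range(1,k) if 40<st[i,4]<200]);print((W[:,:2]*1e3).round(1).tolist())
# original
E
```

```text
stripe front edge slope deg -0.03 x at y=.02,.12,.22 [0.689  0.689  0.6889] rms 0.0003 86
platform rear edge slope deg 0.02 x at y=.02,.12,.22 [0.815 0.815 0.815] rms 0.0002 125
platform front edge slope deg 0.09 x at y=.02,.12,.22 [0.5338 0.5339 0.5341] rms 0.0003 136
fence rear top(ends) slope deg 0.25 x at y=.02,.12,.22 [0.7911 0.7915 0.792 ] rms 0.0002 9
fence front top(ends) slope deg -0.08 x at y=.02,.12,.22 [0.7797 0.7795 0.7794] rms 0.0001 9
rack front top bar slope deg 0.07 x at y=.02,.12,.22 [0.6856 0.6857 0.6858] rms 0.0003 69
[[762.5, 96.6], [762.4, 32.0], [762.5, 194.0], [762.5, 129.0], [734.0, 64.2], [734.0, 161.3], [705.5, 128.5], [705.4, 96.4], [705.7, 31.9], [684.9, -362.0]]
```

The final measurements show the following:
- **Plate:** its edge is at platform x ≈ 14 mm and square to within 0.1°.
- **Rack:** it is home at x ≈ 59 mm and square.
- **Knob:** it has slipped about 73°.

I'm handing the job in.

```bash
python3 -c "
from rig import bot
print(bot.close_job())"
```

```text
the job is handed in; nothing more can be done
None
```

The job is handed in at about 34 s: the plate is flat under the foot and square against the rack, the rack is square against the rear fence, the knob is tightened with about 73° of slip (window 45° to 180°), and the arm is clear; no verdict came back.

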